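# Wedge two strips tight in a cramping board for edge joining

### The arm

A 6-joint arm with a two-finger parallel gripper is mounted at the origin on a cart in front of the work surface, level with it; the furniture and walls round the work are solid. World frame = base frame: x ahead of the robot, y to its left, z up, the work surface at z = 0. Lengths are in mm, angles in rad, forces in N, time in s.
With the tool pointing down it reaches from about 350 to 775 mm from the base axis. Payload 7.3 kg.
Tool frame: the origin (TCP) lies at the very end of the fingers, on their centre line; the grasp point (between the pads) lies 19 mm behind it; z points along the fingers, y is the line along which they close (so a half turn about z gives the same grasp; the last joint's range is limited). The gripper opens to 92 mm and grips with 3 to 60 N. Pads are 19 mm wide; open, the fingers measure 130 mm over their backs; the gripper's body (75 mm by 190 mm) begins 47 mm behind the grasp point.
Start: joints at [-1.448, 0.342, 1.524, -0, 1.275, -0.146], TCP at [139.449, -506.161, 226.741] pointing down, gripper open.
Joint ranges: [-2.53, 2.53], [-0.77, 2.02], [0.04, 2.7], [-1, 4.14], [0.28, 2.66], [-3.11, 3.11]. Speed limits (rad/s): [2.57, 2.57, 3.14, 3.14, 3.14, 3.14].

### API

Orientations are given as [roll, pitch, yaw] about the fixed x, y, z axes, in that order (R = Rz(yaw) Ry(pitch) Rx(roll)).
In Python, from plant import get_obs, vision, workorder gives the robot as it stands.
- The arm moves only by the shell command python3 -m pendant 'ROWS' [OPENING]. ROWS is a JSON object of lists of equal length, an entry for each row: "dp": the shift along the tool's x, y, z in m, a list of three; "rotation": the turn, a rotation vector about the tool's x, y, z in rad, a list of three. A call has 1 to 8 rows; each row is the pose to reach, as a shift and turn from the pose commanded when the call began, along the tool's axes at that moment; what a row does not reach only later rows make up. A row lasts 1/8 s, in which the tool goes at most 62.5 mm and 10.7 degrees, less where a joint would pass 70% of its speed; a pose out of reach is approached as far as the arm can. A call with a gripper value outside its range is refused whole. OPENING is the finger opening in m, from 0 to 0.0918, set as the call begins (- or left out, the last holds). The fingers move at their own pace and stop on an object; the grip force is fixed at half the most. Time passes only in rows, so rows that repeat a pose let the fingers close. It gives the time, the measured TCP pose, the force, the opening and the grip force at its end, in the units of the state.
- get_obs(): the state, without advancing time (a new reading comes with each control period).
- vision.capture(name): name is "scene" or "top" or "wrist"; returns a dict with "pixels" (420x560x3 uint8, red, green, blue), "vfov" (degrees; the focal length in pixels is half the picture's height over the tangent of half this angle, whatever the lens; pixels are square), "cx", "cy" (the principal point, pixels), "dist" ([k1, k2, p1, p2, k3] as OpenCV has them; the pictures are not rectified), "pose" (4x4, takes a point from camera to world coordinates); the wrist camera has in their place "T_tool_cam" (4x4, takes a point from camera to tool coordinates, whose origin is the TCP and whose axes are the flange's). Camera axes: x right, y up, looking along -z (the intrinsics and any distortion apply to the point x, -y, -z); pixel columns grow to the right and rows downward; lengths in mm; the calibration is good to about 2 mm. A picture is of the moment at which its call begins: read the wrist's pose just before it. There is no depth.
- workorder.close_job(): hands the job in; it is judged then, once.
The state is a dict: "time": time; "joint_positions": joint angles; "dq": joint speeds; "tau": joint torques, N m; "tool_pos": TCP position; "tcp_rot": TCP orientation; "contact_force": force on the tool from outside, world axes, zero at the start; "moment": the same for the moment, N m; "grip_width": finger opening in mm; "finger_force": force on a finger pad.
Only numpy, scipy, OpenCV 4.12 (cv2) and the standard library are available. Lean on these libraries where they do the work, as an engineer would, in place of code of your own. Each camera call takes 0.05 s, during which the arm holds its last target. There are 200 camera calls.

### The job

Cramp the two wooden strips on the wedge board: slip the loose wedge, thin end first, into the tapering gap between the near strip and the slanting fence and let go of it, then take the mallet that lies left of the vice and tap the wedge's thick end with light, firm taps, never a heavy blow, until it goes no further and holds both joints closed and tight by itself. Then lay the mallet down flat on the bare desk; leave the other tools where they are.

Things in the scene. Friction and masses are not known exactly. Their poses are not given: they have to be found in the camera images.
- cramp_board: Cramping board screwed to the desk: plywood base 190 x 285 x 12 mm with dark wooden fences. Origin: middle of its underside; y runs along the strips, the way the wedge is driven (roughly to the robot's left), x across, away from the robot, z up. Base top z = 12 mm. Straight fence on the far side: inner face x = +65 mm, top z = 34 mm. End stop at the +y end: inner face y = +119 mm.
- gap_mouth (a point): Point in the open end (mouth) of the tapering gap, on the base: x = -47, y = -45, z = 12 mm in the board's frame. The base goes on 97 mm outside the mouth (-y) and carries the wedge there. On the robot's side of the gap is the slanting fence, 22 mm high, from y = -45 to +80 mm; its face leans 1 in 8, so the gap narrows towards +y. Two knobs on it rise to z = 48 mm.
- fence_knob (a point): Top of the first knob that holds the slanting fence (nominal place). That fence is set by hand in slots: its face at the mouth lies anywhere from x = -60.5 to -56.5 mm in the board's frame and is not measured. So where the wedge jams with the joints closed (butt 22 to 54 mm outside the mouth) must be found by feel.
- strip_far: Wooden strip 50 x 160 x 20 mm (x, y, z) lying loose on the board beside the straight fence; origin: middle of its underside. Its joint with the fence is closed when this lies at x = +40 mm in the board's frame; at the start it stands 1 to 3 mm off. 0.10 kg.
- strip_near: Second strip, same size, loose beside the first on the robot's side; origin: middle of its underside. With both joints closed it lies at x = -10 mm in the board's frame, its near edge at x = -35 mm; at the start it lies 3 to 5 mm short of that. The wedge's straight face bears on that edge; driving the wedge slides both strips to the fence and a little along, to the end stop.
- wedge: Pale wooden wedge lying on the desk, 130 mm long, 20 mm high, taper 1 in 8, 0.06 kg. Origin: on its underside at half length. y points to its thin end. Straight face at x = +10 mm, along y; slanting face on the -x side. Used with its axes along those of the board: straight face to the near strip, slanting face to the slanting fence. Grip it across, from above, 10 to 40 mm from the butt.
- wedge_tip (a point): Middle of the thin end face (12 mm wide), half way up: x = +4, y = +65, z = 10 mm in the wedge's frame. With the tip 22 mm past the mouth the wedge still fits loosely, its straight face 1 mm off the near strip.
- wedge_butt (a point): Middle of the thick end face (28 mm wide), half way up: x = -4, y = -65, z = 10 mm in the wedge's frame. Strike here along the board's y. The wedge locks by friction: after taps of 15 to 35 N that no longer move it, it stays tight by itself. Taps under 12 N are too weak, blows over 60 N too hard.
- mallet: Wooden carpenter's mallet lying flat on the desk left of the vice, 307 mm long, about 0.5 kg. Origin: middle of its underside. Handle along +x, 26 mm wide (y), from the head at x = -85 to x = +154 mm, top at z = 34 mm. Head 69 x 123 x 62 mm (x, y, z): x = -154 to -85, y = -62 to +62, z = 0 to 62 mm. Grip the handle close to the head, at x about -60 mm.
- mallet_head (a point): Centre of the mallet's head: x = -119.5, y = 0, z = 31 mm in its frame. It strikes with the flat ends of the head, along its y, at y = +62 and -62 mm.
- pencil: Red flat carpenter's pencil, 163 mm long, 8 mm thick, lying on the desk on the robot's side of the board: leave it.
- sanding_block: Brown cork sanding block, 66 x 112 x 34 mm, lying on the desk to the left of the mallet: leave it.

How it is judged (in metres and radians):
On the way, in this order (a step that is already met when the one before it is completed fails the run):
1. The wedge lies flat in the mouth of the gap, tip first and at least 12 mm in, let go of, not yet touched by the mallet (y of wedge_tip in the frame of cramp_board above -0.033 m and x of wedge_tip in the frame of cramp_board between -0.062 and -0.033 m and z of wedge_tip in the frame of cramp_board between 0.017 and 0.028 m and angle between wedge's own z axis and vertical below 0.1 rad and angle between the y axis of wedge and the y axis of cramp_board, either way round below 0.1 rad and contact force between each of the fingers, mallet and wedge below 0.1 N), for 0.2 s.
2. The mallet strikes the wedge (contact force between mallet and wedge above 5 N).
3. The wedge presses on the near strip by itself with over 8 N, mallet and fingers clear of it (contact force between wedge and strip_near above 8 N and contact force between each of mallet, the fingers and wedge below 0.1 N), for 0.2 s.
At the end, for the whole second after the job is handed in: Wedge flat in the gap, tip 60 mm or more past the mouth, at rest, pressing on the near strip by itself with over 8 N; strips flat and parallel to the fence, joints closed (far strip at board x > 38.5 mm, near > -12 mm); mallet flat and still on the desk, clear of the wedge (contact force between wedge and strip_near above 8 N and contact force between mallet and wedge below 0.1 N and y of wedge_tip in the frame of cramp_board above 0.015 m and z of wedge_tip in the frame of cramp_board between 0.017 and 0.028 m and angle between wedge's own z axis and vertical below 0.1 rad and angle between the y axis of wedge and the y axis of cramp_board, either way round below 0.1 rad and linear speed of wedge below 0.005 m/s and x of strip_far in the frame of cramp_board above 0.0385 m and x of strip_near in the frame of cramp_board above -0.012 m and angle between the y axis of each of strip_far, strip_near and the y axis of cramp_board, either way round below 0.03 rad and angle between each of strip_far, strip_near's own z axis and vertical below 0.06 rad and height (world z) of mallet below 0.008 m and angle between mallet's own z axis and vertical below 0.12 rad and linear speed of mallet below 0.01 m/s); the robot touches nothing.
It fails at once if The wedge is struck or pushed by the mallet with more than 60 N (contact force between mallet and wedge above 60 N).
It fails at once if The strips are bruised: the wedge is forced against the near strip with more than 60 N (contact force between wedge and strip_near above 60 N).
It fails at once if The pencil or the sanding block is moved by more than 25 mm (distance of any of pencil, sanding_block from where it was at the start of the episode above 0.025 m).
It also fails if it takes over 72 s, if anything falls off the work surface, if the arm or the gripper's body presses on something with over 40 N, if the wrist force passes 120 N, or if a joint passes its speed limit or range.

## Working session

There is one attempt and no reset: what is moved stays moved. The work goes in short steps, Python scripts to look and compute and a shell command to move; the robot and the scene stay as the last step left them, time stands still between calls to the robot, and variables do not carry over. Pictures are saved under pics/ and viewed, at most 10 in all, crops included, and the job is handed in when it is done.

```bash
mkdir -p pics; ls
cat > h.py <<'E'
import numpy as np, cv2
from plant import get_obs, vision, workorder
from scipy.spatial.transform import Rotation as R
def toolT():
    o=get_obs(); T=np.eye(4); T[:3,:3]=R.from_euler('xyz',o['tcp_rot']).as_matrix(); T[:3,3]=o['tool_pos']; return T
def cap(n):
    T=toolT(); c=vision.capture(n)
    c['P']=np.array(c['pose']) if 'pose' in c else T@np.array(c['T_tool_cam'])
    im=np.array(c['pixels']); f=im.shape[0]/2/np.tan(np.radians(c['vfov'])/2)
    c['K']=np.array([[f,0,c['cx']],[0,f,c['cy']],[0,0,1.]]); c['bgr']=im[:,:,::-1].copy(); c['d']=np.array(c['dist'],float)
    return c
def ray(c,uv):
    uv=np.array(uv,float).reshape(-1,1,2); n=cv2.undistortPoints(uv,c['K'],c['d']).reshape(-1,2)
    d=np.c_[n[:,0],-n[:,1],-np.ones(len(n))]@c['P'][:3,:3].T
    return c['P'][:3,3],d
def onz(c,uv,z):
    o,d=ray(c,uv); return o+d*((z-o[2])/d[:,2])[:,None]
def proj(c,p):
    q=(np.atleast_2d(p)-c['P'][:3,3])@c['P'][:3,:3]
    return cv2.projectPoints(q*[1,-1,-1],np.zeros(3),np.zeros(3),c['K'],c['d'])[0].reshape(-1,2)
def tri(cs,uvs):
    A=np.zeros((3,3));b=np.zeros(3)
    for c,uv in zip(cs,uvs):
        o,d=ray(c,uv);d=d[0]/np.linalg.norm(d[0]);M=np.eye(3)-np.outer(d,d);A+=M;b+=M@o
    return np.linalg.solve(A,b)
E
python3 - <<'E'
from h import *
import pickle
for n in('top','scene'):
    c=cap(n); cv2.imwrite(f'pics/{n}0.png',c['bgr']); print(n,c['P'].round(2).tolist(),c['vfov'],c['d']); pickle.dump(c,open(n+'0.pkl','wb'))
print(get_obs())
E
```

```text
pics
top [[-0.01, 0.99, -0.1, 353.88], [-1.0, -0.01, -0.0, -43.14], [-0.0, 0.1, 0.99, 1716.84], [0.0, 0.0, 0.0, 1.0]] 42.3778262023715 [0.02915322 0.         0.         0.         0.        ]
scene [[0.68, 0.29, -0.67, -557.0], [-0.73, 0.28, -0.62, -1003.54], [0.01, 0.92, 0.4, 685.84], [0.0, 0.0, 0.0, 1.0]] 48.19238065098859 [-0.15183228  0.          0.          0.          0.        ]
{'time': 0.1, 'joint_positions': array([-1.44798311e+00,  3.42640400e-01,  1.52486624e+00,  2.70783549e-05,
        1.27539098e+00, -1.46003958e-01]), 'dq': array([ 8.10626403e-04, -5.22169425e-05, -2.45772928e-03, -1.11969075e-03,
       -1.36383157e-03,  1.90597977e-04]), 'tau': array([ 1.40891891e-03, -4.32004273e+01, -2.44694871e+01,  7.18338741e-02,
        5.25988417e-02, -4.08550659e-05]), 'tool_pos': array([ 139.42160147, -505.80281193,  226.14030259]), 'tcp_rot': array([-3.14030534e+00, -2.15474158e-04,  2.68809133e-01]), 'contact_force': array([ 0.09657267,  0.25508329, -0.40083331]), 'moment': array([-0.00788961,  0.03293933, -0.02224132]), 'finger_force': 0.0, 'grip_width': 91.9991404690439}
```

View pics/top0.png

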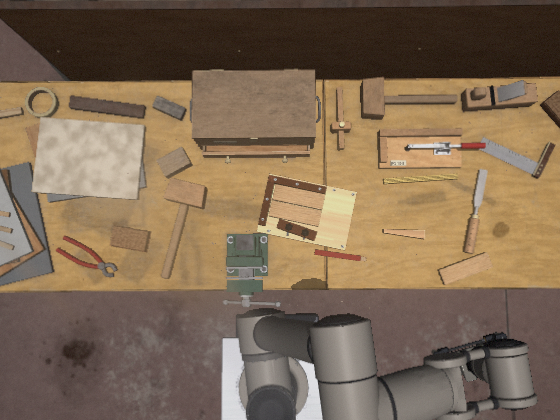

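View pics/scene0.png

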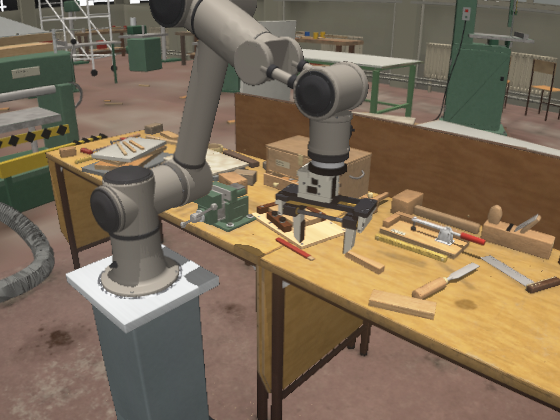

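The top view shows the board at about (308,212), wedge (403,234), mallet head (185,193) with its handle running to (170,275), pencil (337,255), vice (247,260) and sanding block (130,237). The scene view agrees. Next I'll get rough positions and zoom in.

Run:
```python
from h import *
import pickle
c=pickle.load(open('top0.pkl','rb'))
for n,uv,z in [('board',(308,212),12),('wedgeL',(383,232),20),('wedgeR',(425,235),20),('mh',(185,193),62),('mhandle end',(169,276),34),('vice',(247,255),80),('pencil',(337,255),8),('cork',(130,237),34)]:
    print(n,onz(c,uv,z)[0].round())
im=c['bgr']
a=cv2.resize(im[165:285,255:435],None,fx=4.4,fy=4.4,interpolation=cv2.INTER_CUBIC)
cv2.imwrite('pics/crop.png',a)
```

```text
board [ 540. -114.   12.]
wedgeL [ 474. -348.   20.]
wedgeR [ 464. -478.   20.]
mh [597. 267.  62.]
mhandle end [342. 318.  34.]
vice [404.  74.  80.]
pencil [ 404. -204.    8.]
cork [464. 441.  34.]
```

View pics/crop.png

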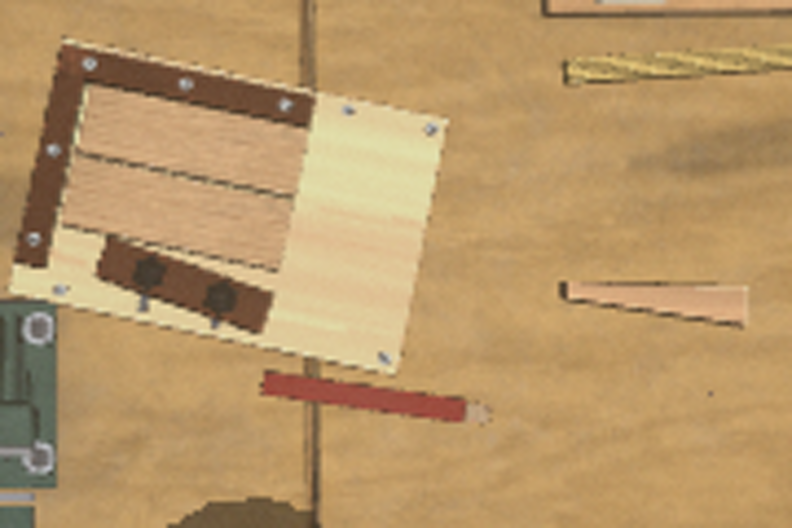

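```bash
cat >> h.py <<'E'
def plan(p,yaw):
    T=toolT(); Rd=R.from_euler('xyz',[np.pi,0,yaw]).as_matrix()
    print('dp(m)',(T[:3,:3].T@(np.array(p)-T[:3,3])/1000).round(4),'rot',R.from_matrix(T[:3,:3].T@Rd).as_rotvec().round(4))
E
python3 - <<'E'
from h import *
c=cap('wrist'); print(c['T_tool_cam'],c['vfov'],c['d'])
plan([455,-330,330],1.45)
E
```

```text
[[-5.40226145e-04  9.54727457e-01  2.97481412e-01  8.03430141e+01]
 [ 9.99999320e-01  8.23227550e-04 -8.26042091e-04 -2.92069879e-01]
 [-1.03353996e-03  2.97480764e-01 -9.54727253e-01 -1.58715982e+02]
 [ 0.00000000e+00  0.00000000e+00  0.00000000e+00  1.00000000e+00]] 59.27445096446864 [-0.05951535  0.          0.          0.          0.        ]
dp(m) [ 0.351  -0.0858 -0.1036] rot [-9.0000e-04 -8.0000e-04 -1.1812e+00]
```

```bash
python3 -m pendant '{"dp":[[0.044,-0.011,-0.013],[0.088,-0.021,-0.026],[0.132,-0.032,-0.039],[0.176,-0.043,-0.052],[0.22,-0.054,-0.065],[0.264,-0.065,-0.078],[0.31,-0.076,-0.09],[0.351,-0.086,-0.104]],"rotation":[[0,0,-0.16],[0,0,-0.32],[0,0,-0.48],[0,0,-0.64],[0,0,-0.8],[0,0,-0.96],[0,0,-1.1],[0,0,-1.18]]}' -
python3 - <<'E'
from h import *
import pickle
c=cap('wrist'); cv2.imwrite('pics/w1.png',c['bgr']); pickle.dump(c,open('w1.pkl','wb'));plan([500,-180,300],1.40)
E
```

```text
time: 1.15
tool_pos: [456.2, -328.9, 330.7]
tcp_rot: [-3.141, -0.0, 1.453]
contact_force: [0.5, -0.2, 0.6]
grip_width: 91.7
finger_force: 0.0
dp(m) [0.1501 0.023  0.0327] rot [ 0.0041 -0.001   0.0584]
```

View pics/w1.png

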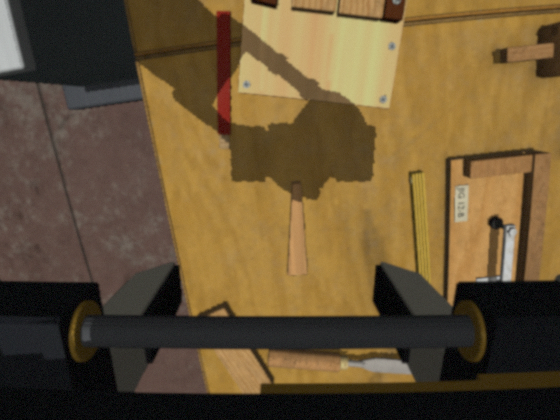

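The wedge runs from its tip at (297,183) to its butt at (297,273), and the board's outer end is at the top, (245..400, 90). Next view is over the board.

```bash
python3 -m pendant '{"dp":[[0.055,0.004,0.006],[0.11,0.008,0.012],[0.165,0.012,0.018],[0.205,0.014,0.024],[0.22,0.014,0.03],[0.22,0.014,0.03]],"rotation":[[0,0,0.02],[0,0,0.04],[0,0,0.06],[0,0,0.06],[0,0,0.06],[0,0,0.06]]}' -
python3 - <<'E'
from h import *
import pickle
c=cap('wrist'); cv2.imwrite('pics/w2.png',c['bgr']); pickle.dump(c,open('w2.pkl','wb'))
E
```

```text
time: 1.95
tool_pos: [495.4, -113.2, 300.2]
tcp_rot: [-3.141, 0.0, 1.39]
contact_force: [0.2, -0.2, 0.3]
grip_width: 91.9
finger_force: 0.0
```

View pics/w2.png

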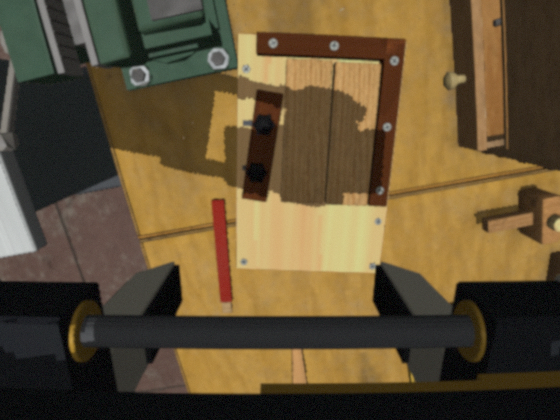

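Board corners are at (238,33), (237,269) and (378,272), with strips at about (307,130) and (355,130) and the slanting fence at (263,145). I'll refine the corners and triangulate.

Run:
```python
from h import *
import pickle
w1,w2,t=[pickle.load(open(n+'.pkl','rb')) for n in('w1','w2','top0')]
def sub(c,pts,w=4):
    g=cv2.cvtColor(c['bgr'],cv2.COLOR_BGR2GRAY); p=np.array(pts,np.float32).reshape(-1,1,2)
    return cv2.cornerSubPix(g,p,(w,w),(-1,-1),(3,50,.01)).reshape(-1,2)
b2=sub(w2,[(238,33),(238,270),(379,272)]); b1=sub(w1,[(238,94),(390,107)])
print(b2,b1); print('z12 w2',onz(w2,b2,12).round(1),'\nw1',onz(w1,b1,12).round(1))
print('tri',tri([w1,w2],[b1[0],b2[1]]),tri([w1,w2],[b1[1],b2[2]]))
tb=sub(t,[(261,233),(345,249),(356,192)],3); print('top',tb,onz(t,tb,12).round(1))
# wedge mask in w1 and top
for c,roi,z in((w1,(275,175,45,110),20),(t,(375,222,60,24),20)):
    x,y,w,h=roi; im=c['bgr'][y:y+h,x:x+w]; hsv=cv2.cvtColor(im,cv2.COLOR_BGR2HSV)
    print(hsv[h//2,::6].tolist())
for n,c,ctr in(('a',w1,(245,175,100,110)),('b',w2,(235,25,180,260)),):
    x,y,w,h=ctr; s=600/max(w,h); cv2.imwrite(f'pics/c_{n}.png',cv2.resize(c['bgr'][y:y+h,x:x+w],None,fx=s,fy=s,interpolation=cv2.INTER_CUBIC))
a=cv2.imread('pics/c_a.png');b=cv2.imread('pics/c_b.png');H=600
m=np.zeros((600,800,3),np.uint8); a=cv2.resize(a,None,fx=.7,fy=.7);m[:a.shape[0],:a.shape[1]]=a; m[:b.shape[0],800-b.shape[1]:]=b;cv2.imwrite('pics/m1.png',m);print(a.shape,b.shape)
```

```text
[[236.7717    36.674038]
 [236.57065  267.3469  ]
 [379.       272.      ]] [[238.11238  91.79653]
 [388.47833 107.37193]]
z12 w2 [[ 478.4   47.2   12. ]
 [ 419.4 -226.4   12. ]
 [ 604.7 -267.4   12. ]] 
w1 [[ 419.3 -226.9   12. ]
 [ 603.1 -266.9   12. ]]
tri [ 419.18647612 -226.83582167   10.91312957] [ 603.83257082 -266.97736373   12.33034478]
top [[261.      233.     ]
 [345.      249.     ]
 [355.82358 192.55394]] [[ 474.6   35.    12. ]
 [ 422.3 -228.7   12. ]
 [ 600.9 -266.5   12. ]]
[[19, 155, 169], [19, 149, 163], [19, 153, 163], [16, 130, 185], [16, 130, 183], [19, 154, 162], [20, 163, 172], [19, 157, 167]]
[[18, 116, 198], [18, 117, 194], [18, 113, 203], [15, 112, 112], [17, 91, 219], [15, 104, 216], [14, 105, 214], [15, 103, 212], [14, 105, 212], [17, 111, 195]]
(420, 382, 3) (600, 415, 3)
```

View pics/m1.png

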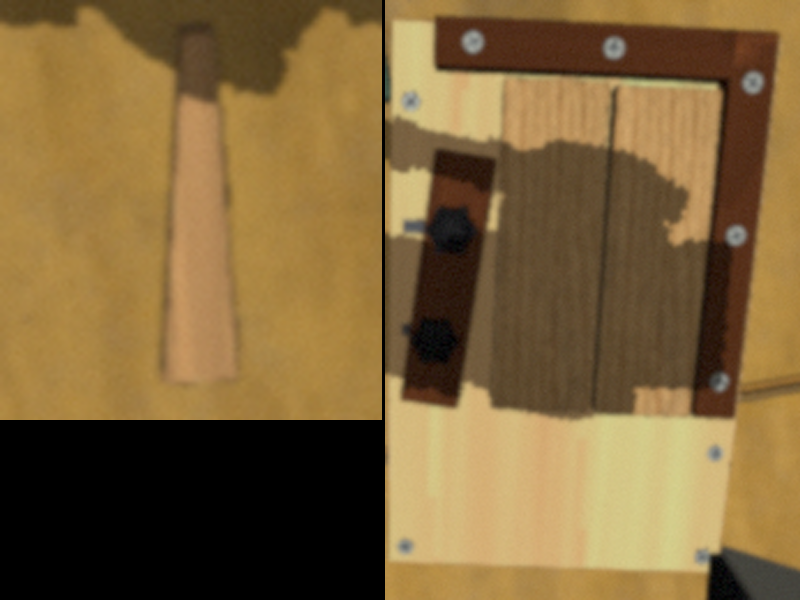

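Run:
```python
from h import *
import pickle
w1,w2,t=[pickle.load(open(n+'.pkl','rb')) for n in('w1','w2','top0')]
A=onz(w2,[(238,33.2)],12)[0]; B=np.array([419.2,-226.8,12]); C=np.array([603.8,-267,12]); D=onz(w2,[(404.9,39.3)],34)[0]
print(A,D,np.linalg.norm(A-B),np.linalg.norm(B-C),np.linalg.norm(A-D),np.linalg.norm(D-C))
model=np.array([[-95,142.5],[-95,-142.5],[95,-142.5],[95,142.5]]);W=np.array([A,B,C,D])[:,:2]
mc=model.mean(0);wc=W.mean(0);H=(model-mc).T@(W-wc);th=np.arctan2(H[0,1]-H[1,0],H[0,0]+H[1,1])
Rb=np.array([[np.cos(th),-np.sin(th)],[np.sin(th),np.cos(th)]]);o=wc-Rb@mc
print('board',o,th,'resid',(model@Rb.T+o-W).round(1).tolist())
np.savez('board.npz',o=o,th=th)
loc=lambda p:(np.array(p)[...,:2]-o)@Rb
print('strip corner',loc(onz(w2,[(280.5,200.5)],32)),'fence mouth',loc(onz(w2,[(266.2,201.4)],34)))
q=[(288.2,274.8),(307.1,274.3),(291.9,181.5),(301.3,181.5)]
p=onz(w1,q,20);print('wedge',p.round(1).tolist())
tt=[(255+747/4.4,165+326/4.4),(255+747/4.4,165+287/4.4),(255+564/4.4,165+298/4.4),(255+564/4.4,165+282/4.4)]
print(onz(t,tt,20).round(1).tolist()); print([tri([w1,t],[a,b]).round(1).tolist() for a,b in zip(q,tt)])
d=p[3]-p[1];print('yaw',np.arctan2(-d[0],d[1]),np.linalg.norm(d), 'widths',np.linalg.norm(p[0]-p[1]),np.linalg.norm(p[2]-p[3]))
```

```text
[480.48994137  50.43541764  12.        ] [655.75942809   9.50778609  34.        ] 283.9294519941791 188.92644071172248 181.32419585208956 282.2061975530072
board [ 539.81234237 -108.46419907] -0.20779656073205538 resid [[-4.2, 0.1], [-1.7, -1.5], [-0.4, -0.5], [6.4, 1.9]]
strip corner [[-38.34893148 -42.33872323]] fence mouth [[-55.32664048 -43.38427953]]
wedge [[453.6, -476.0, 20.0], [480.0, -478.4, 20.0], [472.9, -344.9, 20.0], [484.9, -346.3, 20.0]]
[[451.1, -477.3, 20.0], [478.9, -478.2, 20.0], [472.0, -348.3, 20.0], [483.4, -348.6, 20.0]]
[[452.5, -479.9, 11.1], [479.5, -478.5, 19.5], [474.0, -353.6, -16.4], [487.5, -358.5, -37.0]]
yaw -0.03762006753560005 132.10879635699402 widths 26.44657907101782 12.143435712537475
```

Run:
```python
from h import *
A=np.array([480.5,50.4]);B=np.array([419.2,-226.8]);C=np.array([603.8,-267])
th=-0.2158;Rb=np.array([[np.cos(th),-np.sin(th)],[np.sin(th),np.cos(th)]])
e=[W-Rb@m for W,m in((A,[-95,142.5]),(B,[-95,-142.5]),(C,[95,-142.5]))];print(e);o=np.mean(e,0);np.savez('board.npz',o=o,th=th);print(o)
import pickle
w2=pickle.load(open('w2.pkl','rb'))
loc=lambda p:(np.array(p)[...,:2]-o)@Rb
print('strip corner',loc(onz(w2,[(280.5,200.5)],32)),'fence mouth',loc(onz(w2,[(266.2,201.4)],34)))
plan([468.6,-452,100],1.533)
```

```text
[array([ 542.78313925, -109.13701942]), array([ 542.50988745, -107.94747938]), array([ 541.51686075, -107.46298058])]
[ 542.26996248 -108.18249313]
strip corner [[-40.3491467  -43.44570677]] fence mouth [[-57.31794399 -44.6271082 ]]
dp(m) [-0.3371  0.0347  0.2008] rot [-0.0005  0.0007 -0.1442]
```

```bash
python3 -m pendant '{"dp":[[-0.05,0.006,0],[-0.105,0.012,0.02],[-0.155,0.017,0.05],[-0.205,0.022,0.085],[-0.255,0.027,0.12],[-0.3,0.031,0.155],[-0.33,0.0347,0.185],[-0.337,0.0347,0.2]],"rotation":[[0,0,-0.02],[0,0,-0.04],[0,0,-0.06],[0,0,-0.08],[0,0,-0.1],[0,0,-0.12],[0,0,-0.144],[0,0,-0.144]]}' 0.06
python3 - <<'E'
from h import *
import pickle
c=cap('wrist'); cv2.imwrite('pics/w3.png',c['bgr']); pickle.dump(c,open('w3.pkl','wb'))
plan([468.6,-452,3],1.533)
# predicted wedge corners vs image
print(proj(c,[[472.9,-344.9,20],[484.9,-346.3,20]]))
E
```

```text
time: 3.0
tool_pos: [466.4, -453.9, 98.3]
tcp_rot: [-3.14, -0.001, 1.528]
contact_force: [0.9, -0.0, 0.7]
grip_width: 60.2
finger_force: 0.0
dp(m) [0.0006 0.0026 0.0941] rot [-0.0032 -0.0029 -0.0041]
[[281.01578973  56.10555732]
 [301.1524383   57.71015574]]
```

View pics/w3.png

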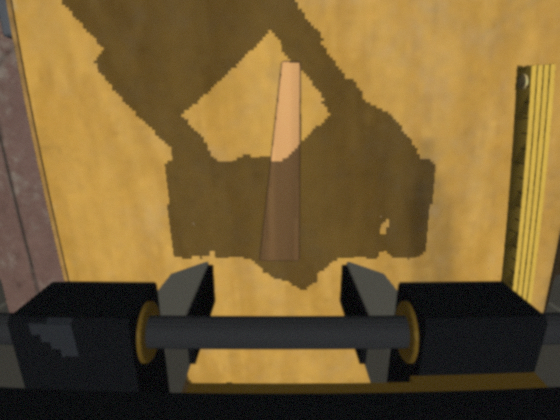

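The wedge's top face runs from tip corners (281,62) and (300,62) to butt corners (262,260) and (299,260).

Run:
```python
from h import *
import pickle
c=pickle.load(open('w3.pkl','rb'));w1=pickle.load(open('w1.pkl','rb'))
q3=[(262,260),(299,260),(281,62.5),(300,62.5)];q=[(288.2,274.8),(307.1,274.3),(291.9,181.5),(301.3,181.5)]
print(onz(c,q3,20).round(1).tolist());print([tri([c,w1],[a,b]).round(1).tolist() for a,b in zip(q3,q)])
```

```text
[[454.4, -476.0, 20.0], [480.2, -477.1, 20.0], [472.7, -348.5, 20.0], [484.1, -349.0, 20.0]]
[[453.6, -479.9, 11.4], [479.2, -466.8, 43.6], [473.0, -347.3, 8.4], [485.0, -348.1, 11.4]]
```

```bash
python3 -m pendant '{"dp":[[0,0.002,0.03],[0,0.002,0.06],[0,0.002,0.08],[0,0.002,0.09],[0,0.002,0.094],[0,0.002,0.094]],"rotation":[[0,0,0],[0,0,0],[0,0,0],[0,0,0],[0,0,0],[0,0,0]]}' 0.06
python3 -m pendant '{"dp":[[0,0,0],[0,0,0],[0,0,0],[0,0,0],[0,0,0],[0,0,0]],"rotation":[[0,0,0],[0,0,0],[0,0,0],[0,0,0],[0,0,0],[0,0,0]]}' 0.0
python3 -m pendant '{"dp":[[0,0,-0.01],[0,0,-0.04],[0,0,-0.08],[0,0,-0.1],[0,0,-0.1]],"rotation":[[0,0,0],[0,0,0],[0,0,0],[0,0,0],[0,0,0]]}' -
python3 - <<'E'
from h import *
b=np.load('board.npz');o,th=b['o'],float(b['th']);Rb=np.array([[np.cos(th),-np.sin(th)],[np.sin(th),np.cos(th)]])
g=o+Rb@np.array([-51,-95])+Rb@np.array([-2.4,-40]);print(g,th+np.pi/2)
plan([*(g-Rb@[0,40]),75],th+np.pi/2)
E
```

```text
time: 3.8
tool_pos: [471.1, -451.4, 7.5]
tcp_rot: [3.141, 0.001, 1.533]
contact_force: [0.2, 1.0, 0.2]
grip_width: 59.8
finger_force: 0.0
time: 4.55
tool_pos: [470.8, -451.3, 6.9]
tcp_rot: [3.141, 0.0, 1.533]
contact_force: [-0.1, 1.0, 0.8]
grip_width: 25.3
finger_force: 29.9
time: 5.18
tool_pos: [471.6, -452.0, 109.1]
tcp_rot: [3.139, 0.003, 1.533]
contact_force: [0.2, 0.8, -1.9]
grip_width: 25.4
finger_force: 29.9
[ 461.20114688 -228.61673717] 1.3549963267948966
dp(m) [ 0.1836 -0.026   0.0334] rot [0.0032 0.003  0.1779]
```

```bash
python3 -m pendant '{"dp":[[0.04,-0.006,0],[0.09,-0.013,0.005],[0.14,-0.02,0.015],[0.17,-0.024,0.025],[0.183,-0.026,0.033],[0.183,-0.026,0.033],[0.183,-0.026,0.033]],"rotation":[[0,0,0.04],[0,0,0.08],[0,0,0.12],[0,0,0.16],[0,0,0.178],[0,0,0.178],[0,0,0.178]]}' -
python3 - <<'E'
from h import *
import pickle
c=cap('wrist'); cv2.imwrite('pics/w4.png',c['bgr']); pickle.dump(c,open('w4.pkl','wb'));print(toolT().round(3).tolist())
E
```

```text
time: 6.05
tool_pos: [452.2, -268.7, 73.8]
tcp_rot: [3.141, 0.001, 1.355]
contact_force: [0.5, -0.6, -1.4]
grip_width: 25.0
finger_force: 29.9
[[0.215, 0.977, 0.001, 452.209], [0.977, -0.215, -0.001, -268.758], [-0.001, 0.001, -1.0, 73.907], [0.0, 0.0, 0.0, 1.0]]
```

View pics/w4.png

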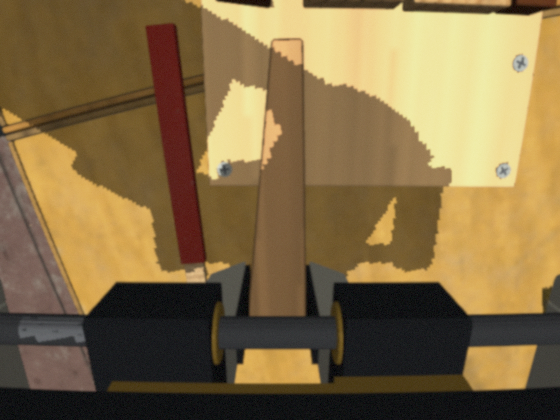

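The wedge is held straight. Its tip corners are (274,40) and (302,40), the straight edge runs down to (306,300), and the board's outer corners are (209,184) and (515,186).

Run:
```python
from h import *
import pickle
c=pickle.load(open('w4.pkl','rb'))
b=np.load('board.npz');o,th=b['o'],float(b['th']);Rb=np.array([[np.cos(th),-np.sin(th)],[np.sin(th),np.cos(th)]])
loc=lambda p:(np.array(p)[...,:2]-o)@Rb
for z in(86,88): print(z,loc(onz(c,[(273.5,40),(302,40),(304,160),(305.5,270)],z)).round(1).tolist())
print('corners',loc(onz(c,[(209,185),(515,187)],12)).round(1).tolist())
print('tcp',loc(toolT()[:3,3]))
```

```text
86 [[-55.1, -72.3], [-44.7, -72.3], [-43.2, -116.3], [-41.6, -164.1]]
88 [[-55.1, -72.6], [-44.9, -72.6], [-43.4, -116.0], [-41.7, -163.1]]
corners [[-95.4, -142.1], [94.9, -143.0]]
tcp [ -53.58810671 -176.13599069]
```

```bash
python3 -m pendant '{"dp":[[0.015,0,0],[0.03,-0.001,0],[0.04,-0.001,0],[0.0445,-0.001,0.01],[0.0445,-0.001,0.02],[0.0445,-0.001,0.03],[0.0445,-0.001,0.03]],"rotation":[[0,0,0.01],[0,0,0.02],[0,0,0.033],[0,0,0.033],[0,0,0.033],[0,0,0.033],[0,0,0.033]]}' -
python3 - <<'E'
from h import *
import pickle
c=cap('wrist'); cv2.imwrite('pics/w5.png',c['bgr']); pickle.dump(c,open('w5.pkl','wb'))
b=np.load('board.npz');o,th=b['o'],float(b['th']);Rb=np.array([[np.cos(th),-np.sin(th)],[np.sin(th),np.cos(th)]])
loc=lambda p:(np.array(p)[...,:2]-o)@Rb
z=get_obs()['tool_pos'][2];print('tcp',loc(toolT()[:3,3]),z)
# expected pixels of tip, strip corner, fence corner
W=lambda x,y,z:[*(o+Rb@[x,y]),z]
print(proj(c,[W(-53.5,-28,z+13),W(-41.5,-28,z+13),W(-40.3,-43.4,32),W(-57.3,-45,34)]).round())
cv2.imwrite('pics/w5c.png',cv2.resize(c['bgr'][0:200,180:420],None,fx=3.3,fy=3))
E
```

```text
time: 6.98
tool_pos: [459.7, -223.5, 42.5]
tcp_rot: [-3.14, -0.001, 1.321]
contact_force: [-0.3, -0.6, -1.0]
grip_width: 25.0
finger_force: 29.9
tcp [ -55.61331518 -130.49948055] 43.097627939688195
[[275.  43.]
 [308.  42.]
 [307.  89.]
 [268.  94.]]
```

View pics/w5c.png

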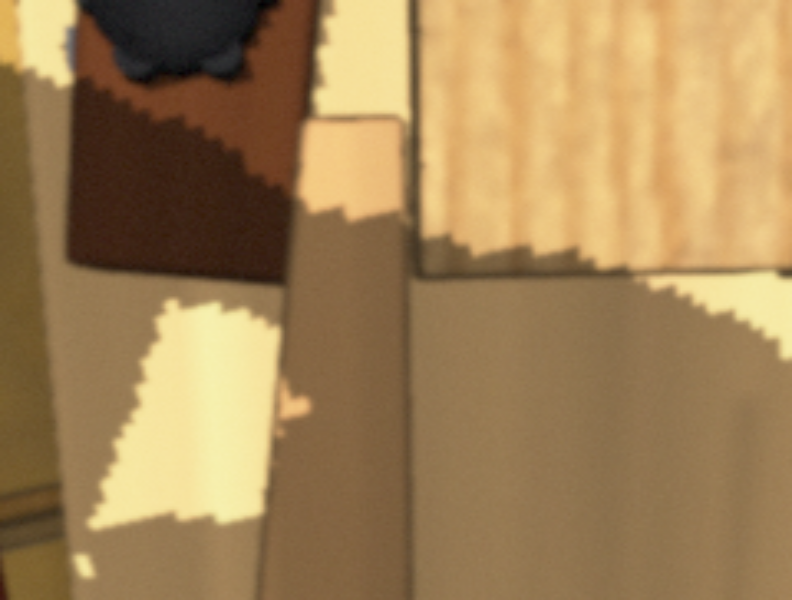

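The tip lies between the fence and the strip, running parallel to the strip edge. Tip corners are at about (272,39) and (302,39), the strip corner at (306.7,91) and the fence corner at (266.7,94).

Run:
```python
from h import *
import pickle
c=pickle.load(open('w5.pkl','rb'))
b=np.load('board.npz');o,th=b['o'],float(b['th']);Rb=np.array([[np.cos(th),-np.sin(th)],[np.sin(th),np.cos(th)]])
loc=lambda p:(np.array(p)[...,:2]-o)@Rb
print('tip',loc(onz(c,[(271.5,39.3),(302,39.3),(304,150)],56)).round(1).tolist(),'strip',loc(onz(c,[(306.7,91)],32)),'fence',loc(onz(c,[(266.7,94.3)],34)))
```

```text
tip [[-54.8, -26.6], [-43.7, -26.9], [-43.6, -67.0]] strip [[-40.4748065  -44.20231859]] fence [[-57.92026485 -45.06108599]]
```

```bash
python3 -m pendant '{"dp":[[0,0.0015,0],[0,0.0016,0],[0,0.0016,0.006],[0,0.0016,0.012],[0,0.0016,0.018],[0,0.0016,0.022],[0,0.0016,0.022]],"rotation":[[0,0,0],[0,0,0],[0,0,0],[0,0,0],[0,0,0],[0,0,0],[0,0,0]]}' -
python3 -m pendant '{"dp":[[0,0,0.001],[0,0,0.0015],[0,0,0.002],[0,0,0.002]],"rotation":[[0,0,0],[0,0,0],[0,0,0],[0,0,0]]}' -
```

```text
time: 7.9
tool_pos: [461.7, -223.9, 21.3]
tcp_rot: [-3.141, -0.0, 1.322]
contact_force: [-0.9, 0.1, -0.3]
grip_width: 25.2
finger_force: 29.9
time: 8.4
tool_pos: [461.9, -224.1, 19.8]
tcp_rot: [3.141, 0.0, 1.322]
contact_force: [0.3, -0.3, 0.0]
grip_width: 24.6
finger_force: 29.9
```

```bash
python3 -m pendant '{"dp":[[0,0,0.001],[0,0,0.001]],"rotation":[[0,0,0],[0,0,0]]}' -
python3 -m pendant '{"dp":[[0,0,0],[0,0,0],[0,0,0],[0,0,-0.01],[0,0,-0.03],[0,0,-0.07],[0,0,-0.12],[0,0,-0.17]],"rotation":[[0,0,0],[0,0,0],[0,0,0],[0,0,0],[0,0,0],[0,0,0],[0,0,0],[0,0,0]]}' 0.045
python3 - <<'E'
from h import *
import pickle
c=cap('wrist'); cv2.imwrite('pics/w6.png',c['bgr']); pickle.dump(c,open('w6.pkl','wb'))
b=np.load('board.npz');o,th=b['o'],float(b['th']);Rb=np.array([[np.cos(th),-np.sin(th)],[np.sin(th),np.cos(th)]])
W=lambda x,y,z:[*(o+Rb@[x,y]),z]
print(proj(c,[W(-53.8,-27,32),W(-41.8,-27,32),W(-41.8,-157,32),W(-69.8,-157,32),W(-40.3,-43.4,32),W(-57.3,-45,34)]).round(1).tolist())
plan([560,215,260],2.6)
E
```

```text
time: 8.65
tool_pos: [462.0, -224.1, 18.8]
tcp_rot: [3.141, 0.0, 1.322]
contact_force: [-0.9, 0.4, 1.5]
grip_width: 25.1
finger_force: 29.9
time: 9.65
tool_pos: [461.7, -223.9, 191.0]
tcp_rot: [3.141, 0.0, 1.322]
contact_force: [1.2, 0.2, -1.0]
grip_width: 45.0
finger_force: 0.0
[[273.3, 76.3], [288.1, 75.8], [291.8, 227.8], [261.0, 228.8], [290.5, 96.7], [269.8, 99.5]]
dp(m) [ 0.4503 -0.0151 -0.0643] rot [ 0.0069  0.0106 -1.278 ]
```

```bash
python3 -m pendant '{"dp":[[0.03,0,-0.02],[0.09,0,-0.05],[0.15,0,-0.07],[0.21,0,-0.08],[0.27,0,-0.08],[0.33,-0.01,-0.08],[0.39,-0.02,-0.08],[0.45,-0.03,-0.08]],"rotation":[[0,0,-0.15],[0,0,-0.3],[0,0,-0.45],[0,0,-0.6],[0,0,-0.75],[0,0,-0.9],[0,0,-1.05],[0,0,-1.2]]}' 0.06
python3 - <<'E'
from h import *
plan([530,280,260],2.944)
E
```

```text
time: 10.7
tool_pos: [543.5, 221.5, 269.3]
tcp_rot: [3.141, 0.001, 2.527]
contact_force: [0.5, 0.0, 0.3]
grip_width: 60.0
finger_force: 0.0
dp(m) [0.0448 0.04   0.0093] rot [ 4.000e-04  8.000e-04 -4.172e-01]
```

```bash
python3 -m pendant '{"dp":[[0.02,0.02,0.005],[0.04,0.038,0.01],[0.045,0.04,0.01],[0.045,0.04,0.01],[0.045,0.04,0.01]],"rotation":[[0,0,-0.16],[0,0,-0.32],[0,0,-0.417],[0,0,-0.417],[0,0,-0.417]]}' 0.06
python3 - <<'E'
from h import *
import pickle
c=cap('wrist'); pickle.dump(c,open('w7.pkl','wb'));print(toolT()[:3,3])
c6=pickle.load(open('w6.pkl','rb'))
m=np.zeros((600,800,3),np.uint8); a=c['bgr'][0:400,20:540]; a=cv2.resize(a,(520,400)); m[:400,:520]=a
b=cv2.resize(c6['bgr'][60:240,235:325],None,fx=3,fy=3); m[:540,525:795]=b
cv2.imwrite('pics/m2.png',m)
E
```

```text
time: 11.32
tool_pos: [530.5, 277.8, 259.0]
tcp_rot: [3.142, 0.0, 2.936]
contact_force: [0.1, 0.2, 0.8]
grip_width: 59.9
finger_force: 0.0
[530.51111965 277.6899805  258.96483332]
```

View pics/m2.png

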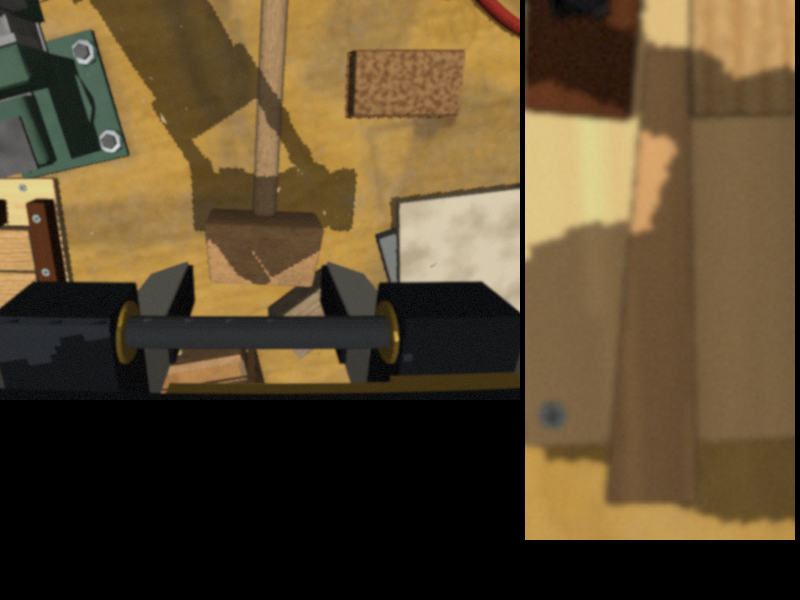

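The wedge lies in the mouth, with its butt at (263..291,227) in that view as predicted. The mallet handle's centre line runs (294,0) to (284,213) in the wrist picture, and the head covers x 227–342, y 211–287.

Run:
```python
from h import *
import pickle
c=pickle.load(open('w7.pkl','rb'));t=pickle.load(open('top0.pkl','rb'))
hl=onz(c,[(281.5,0),(307,0),(273,210),(296,213)],34);print('handle L,R',hl.round(1).tolist())
m=(hl[0::2]+hl[1::2])/2; print('centre',m.round(1).tolist()); d=m[0]-m[1];print('dir',np.arctan2(d[1],d[0]),'widths',np.linalg.norm(hl[0]-hl[1]),np.linalg.norm(hl[2]-hl[3]))
for z in(0,62): print(z,onz(c,[(227,211),(342,214),(233,222),(340,225),(229,283),(332,287)],z).round(1).tolist())
# edges in top view: crop of mallet for handle profile
g=t['bgr'].astype(int)
for v in(220,250,270): print(v,g[v,160:196].sum(1).tolist())
for v in (183,195): print(v,g[v,155:215].sum(1).tolist())
```

```text
handle L,R [[358.0, 317.7, 34.0], [362.8, 341.1, 34.0], [556.4, 267.6, 34.0], [564.7, 291.2, 34.0]]
centre [[360.4, 329.4, 34.0], [560.6, 279.4, 34.0]]
dir 2.8969565099498404 widths 23.878347793584254 25.112365169833936
0 [[555.8, 211.9, 0.0], [587.1, 344.0, 0.0], [570.5, 215.6, 0.0], [600.1, 339.5, 0.0], [647.5, 191.4, 0.0], [679.4, 317.1, 0.0]]
62 [[540.3, 224.1, 62.0], [566.9, 336.6, 62.0], [552.8, 227.3, 62.0], [578.0, 332.8, 62.0], [618.4, 206.7, 62.0], [645.5, 313.7, 62.0]]
220 [408, 411, 395, 405, 400, 406, 405, 404, 432, 430, 429, 428, 422, 429, 403, 352, 379, 397, 404, 403, 409, 404, 391, 328, 278, 308, 402, 399, 405, 402, 395, 378, 389, 387, 399, 401]
250 [404, 414, 417, 420, 429, 421, 412, 381, 386, 403, 403, 398, 393, 390, 374, 327, 257, 311, 423, 413, 400, 381, 395, 406, 405, 406, 403, 402, 411, 415, 409, 401, 402, 401, 391, 391]
270 [400, 382, 341, 394, 414, 408, 410, 403, 393, 351, 292, 290, 365, 406, 406, 405, 403, 408, 408, 402, 402, 392, 390, 375, 364, 370, 374, 377, 393, 402, 412, 404, 411, 411, 408, 396]
183 [427, 434, 438, 439, 451, 441, 441, 441, 443, 434, 437, 435, 421, 386, 402, 420, 419, 405, 399, 405, 407, 403, 402, 402, 387, 400, 411, 424, 430, 418, 428, 431, 446, 440, 435, 411, 348, 419, 377, 354, 419, 382, 443, 437, 443, 439, 448, 447, 453, 433, 426, 428, 430, 423, 421, 419, 419, 409, 412, 402]
195 [440, 442, 438, 434, 439, 451, 440, 437, 438, 442, 442, 438, 441, 449, 440, 436, 437, 444, 453, 451, 442, 422, 415, 407, 398, 412, 406, 421, 418, 410, 404, 425, 415, 406, 412, 417, 406, 421, 416, 437, 442, 443, 435, 442, 434, 435, 439, 406, 278, 209, 214, 274, 412, 424, 439, 426, 405, 398, 398, 412]
```

Run:
```python
from h import *
plan([538.1,285.1,5],2.897)
```

```text
dp(m) [-0.0058  0.0088  0.254 ] rot [-0.      0.0004  0.0396]
```

```bash
python3 -m pendant '{"dp":[[-0.006,0.009,0.04],[-0.006,0.009,0.09],[-0.006,0.009,0.14],[-0.006,0.009,0.185],[-0.006,0.009,0.22],[-0.006,0.009,0.24],[-0.006,0.009,0.25],[-0.006,0.009,0.254]],"rotation":[[0,0,0.04],[0,0,0.04],[0,0,0.04],[0,0,0.04],[0,0,0.04],[0,0,0.04],[0,0,0.04],[0,0,0.04]]}' 0.06
python3 -m pendant '{"dp":[[0,0,0],[0,0,0],[0,0,0],[0,0,0],[0,0,0],[0,0,0]],"rotation":[[0,0,0],[0,0,0],[0,0,0],[0,0,0],[0,0,0],[0,0,0]]}' 0.0
```

```text
time: 12.38
tool_pos: [538.4, 285.5, 4.7]
tcp_rot: [3.142, 0.0, 2.898]
contact_force: [0.4, 0.2, 1.5]
grip_width: 59.8
finger_force: 0.0
time: 13.12
tool_pos: [538.1, 285.7, 5.1]
tcp_rot: [-3.142, 0.0, 2.899]
contact_force: [-1.0, -1.8, 4.9]
grip_width: 26.1
finger_force: 30.0
```

```bash
python3 -m pendant '{"dp":[[0,0,-0.005],[0,0,-0.015],[0,0,-0.03],[0,0,-0.05],[0,0,-0.08],[0,0,-0.11],[0,0,-0.13],[0,0,-0.14]],"rotation":[[0,0,0],[0,0,0],[0,0,0],[0,0,0],[0,0,0],[0,0,0],[0,0,0],[0,0,0]]}' -
python3 - <<'E'
from h import *
import pickle
o=get_obs();T=toolT();print('F',o['contact_force'],'M tool',T[:3,:3].T@o['moment'],'M',o['moment'])
c=cap('wrist');pickle.dump(c,open('w8.pkl','wb'))
b=np.load('board.npz');o,th=b['o'],float(b['th']);Rb=np.array([[np.cos(th),-np.sin(th)],[np.sin(th),np.cos(th)]])
plan([*(o+Rb@[-115.5,-244]),145],th+np.pi)
# edge search for head front edge / far edge near image: column profile
g=cv2.cvtColor(c['bgr'],cv2.COLOR_BGR2GRAY)
for u in (255,290,320):print(u,g[150:300:3,u].tolist())
# predicted head corners if unsagged: mallet frame -> tool: x_t = xm+57, y_t=-ym, z_t=5-zm (z down: TCP 5 above underside)
pt=lambda x,y,z:(T@[x+57,-y,5-z,1])[:3]
print(proj(c,[pt(-85,0,62),pt(-154,0,62),pt(-85,0,0),pt(-85,62,62),pt(-85,-62,62),pt(154,0,34)]).round())
E
```

```text
time: 14.12
tool_pos: [538.4, 286.0, 146.7]
tcp_rot: [3.14, 0.002, 2.899]
contact_force: [-0.6, 0.0, -4.9]
grip_width: 25.7
finger_force: 30.0
F [-0.56708652  0.04775971 -4.85797596] M tool [-0.1232689  -0.00581758  0.03713015] M [ 0.11834486 -0.03524151 -0.03688149]
dp(m) [ 0.0106 -0.6289  0.0011] rot [ 0.0018  0.0028 -0.0269]
255 [156, 156, 154, 150, 152, 150, 144, 145, 143, 144, 148, 150, 149, 149, 148, 151, 152, 154, 150, 154, 154, 149, 149, 143, 138, 142, 139, 133, 136, 143, 143, 136, 131, 90, 81, 82, 82, 76, 77, 79, 79, 80, 81, 75, 77, 76, 73, 73, 75, 76]
290 [150, 147, 144, 143, 146, 141, 144, 144, 137, 142, 142, 152, 152, 150, 150, 152, 153, 156, 156, 154, 150, 146, 151, 155, 152, 149, 151, 155, 158, 155, 150, 156, 150, 146, 86, 79, 77, 78, 78, 77, 78, 79, 79, 76, 74, 74, 75, 78, 79, 81]
320 [82, 83, 84, 85, 83, 84, 86, 87, 86, 85, 89, 90, 90, 103, 93, 89, 89, 88, 85, 84, 86, 88, 89, 87, 84, 84, 83, 80, 86, 84, 88, 85, 87, 88, 85, 87, 83, 85, 86, 83, 83, 84, 82, 84, 82, 81, 80, 83, 81, 83]
[[ 277.  426.]
 [ 277.  546.]
 [ 277.  327.]
 [ 106.  423.]
 [ 448.  423.]
 [ 277. -332.]]
```

```bash
python3 -m pendant '{"dp":[[0,-0.005,-0.03],[0.002,-0.025,-0.065],[0.003,-0.06,-0.09],[0.004,-0.105,-0.1],[0.005,-0.155,-0.1],[0.006,-0.205,-0.1],[0.007,-0.255,-0.1],[0.008,-0.305,-0.1]],"rotation":[[0,0,0],[0,0,0],[0,0,-0.005],[0,0,-0.01],[0,0,-0.015],[0,0,-0.02],[0,0,-0.027],[0,0,-0.027]]}' -
python3 -m pendant '{"dp":[[0,-0.05,0],[0,-0.1,0],[0,-0.15,0.01],[0,-0.2,0.03],[0,-0.25,0.06],[0,-0.29,0.09],[0,-0.315,0.11],[0,-0.32,0.12]],"rotation":[[0,0,0],[0,0,0],[0,0,0],[0,0,0],[0,0,0],[0,0,0],[0,0,0],[0,0,0]]}' -
python3 - <<'E'
from h import *
b=np.load('board.npz');o,th=b['o'],float(b['th']);Rb=np.array([[np.cos(th),-np.sin(th)],[np.sin(th),np.cos(th)]])
plan([*(o+Rb@[-115.5,-244]),14],th+np.pi)
E
```

```text
time: 15.18
tool_pos: [455.9, -9.7, 244.3]
tcp_rot: [-3.141, -0.001, 2.926]
contact_force: [-0.1, 0.0, -4.8]
grip_width: 26.0
finger_force: 30.0
time: 16.18
tool_pos: [387.3, -321.7, 123.0]
tcp_rot: [3.14, -0.002, 2.924]
contact_force: [0.2, -0.7, -5.3]
grip_width: 25.7
finger_force: 30.0
dp(m) [ 0.0096 -0.0024  0.109 ] rot [ 0.0013 -0.0022 -0.0021]
```

```bash
python3 -m pendant '{"dp":[[0.005,-0.001,0.03],[0.01,-0.002,0.06],[0.01,-0.002,0.09],[0.01,-0.002,0.103],[0.01,-0.002,0.108],[0.01,-0.002,0.108],[0.01,-0.002,0.11],[0.01,-0.002,0.11]],"rotation":[[0,0,0],[0,0,0],[0,0,0],[0,0,0],[0,0,0],[0,0,0],[0,0,0],[0,0,0]]}' -
python3 -m pendant '{"dp":[[0,0,0.001],[0,0,0.002],[0,0,0.003],[0,0,0.003]],"rotation":[[0,0,0],[0,0,0],[0,0,0],[0,0,0]]}' -
python3 -m pendant '{"dp":[[0,0,0.001],[0,0,0.002],[0,0,0.002]],"rotation":[[0,0,0],[0,0,0],[0,0,0]]}' -
```

```text
time: 17.18
tool_pos: [378.4, -321.0, 15.2]
tcp_rot: [-3.141, 0.001, 2.926]
contact_force: [-0.0, -0.1, -5.4]
grip_width: 25.7
finger_force: 30.0
time: 17.68
tool_pos: [378.1, -320.7, 11.6]
tcp_rot: [3.142, -0.0, 2.926]
contact_force: [-0.2, 0.4, -5.4]
grip_width: 25.5
finger_force: 30.0
time: 18.05
tool_pos: [378.1, -320.7, 9.6]
tcp_rot: [3.142, -0.0, 2.926]
contact_force: [-0.1, -0.6, -5.6]
grip_width: 25.6
finger_force: 30.0
```

```bash
python3 -m pendant '{"dp":[[0,0,0.001],[0,0,0.0025],[0,0,0.0025]],"rotation":[[0,0,0],[0,0,0],[0,0,0]]}' -
python3 -m pendant '{"dp":[[0,0,-0.005],[0,0,-0.01],[0,0,-0.0145],[0,0,-0.0145]],"rotation":[[0,0,0],[0,0,0],[0,0,0],[0,0,0]]}' -
python3 - <<'E'
from h import *
b=np.load('board.npz');o,th=b['o'],float(b['th']);Rb=np.array([[np.cos(th),-np.sin(th)],[np.sin(th),np.cos(th)]])
T=toolT();p=(T[:2,3]-o)@Rb;print('board tcp',p,'yaw err',get_obs()['tcp_rot'][2]-th-np.pi,'face y',p[1]+62)
E
```

```text
time: 18.42
tool_pos: [378.1, -320.7, 7.1]
tcp_rot: [3.142, -0.0, 2.926]
contact_force: [1.1, -0.6, -6.3]
grip_width: 25.5
finger_force: 30.0
time: 18.92
tool_pos: [378.4, -321.0, 22.3]
tcp_rot: [-3.141, 0.001, 2.926]
contact_force: [0.9, -0.2, -5.1]
grip_width: 25.2
finger_force: 30.0
board tcp [-114.45740307 -242.97071898] yaw err 5.840424342995476e-05 face y -180.97071898463113
```

```bash
python3 -m pendant '{"dp":[[0,0.005,0.0015],[0,0.011,0.0015],[0,0.016,0.0015],[0,0.02,0.0015],[0,0.022,0.0015],[0,0.024,0.0015],[0,0.026,0.0015],[0,0.028,0.0015]],"rotation":[[0,0,0],[0,0,0],[0,0,0],[0,0,0],[0,0,0],[0,0,0],[0,0,0],[0,0,0]]}' -
python3 -m pendant '{"dp":[[0,0.002,0],[0,0.004,0],[0,0.006,0],[0,0.008,0],[0,0.01,0],[0,0.012,0],[0,0.014,0],[0,0.016,0]],"rotation":[[0,0,0],[0,0,0],[0,0,0],[0,0,0],[0,0,0],[0,0,0],[0,0,0],[0,0,0]]}' -
```

```text
time: 19.92
tool_pos: [384.2, -293.4, 20.2]
tcp_rot: [-3.141, 0.0, 2.926]
contact_force: [0.4, -0.4, -4.9]
grip_width: 25.8
finger_force: 30.0
time: 20.92
tool_pos: [387.6, -277.6, 20.2]
tcp_rot: [-3.142, 0.0, 2.926]
contact_force: [-0.5, -0.9, -5.0]
grip_width: 25.5
finger_force: 30.0
```

```bash
cat > st.py <<'E'
from h import *
b=np.load('board.npz');o,th=b['o'],float(b['th']);Rb=np.array([[np.cos(th),-np.sin(th)],[np.sin(th),np.cos(th)]])
T=toolT();p=(T[:2,3]-o)@Rb;print('tcp',p.round(1),'face y',round(p[1]+62,1),'F board',(get_obs()['contact_force'][:2]@Rb).round(1))
E
python3 -m pendant '{"dp":[[0,0.002,0],[0,0.004,0],[0,0.006,0],[0,0.008,0],[0,0.01,0],[0,0.012,0],[0,0.014,0],[0,0.016,0]],"rotation":[[0,0,0],[0,0,0],[0,0,0],[0,0,0],[0,0,0],[0,0,0],[0,0,0],[0,0,0]]}' -; python3 st.py
python3 -m pendant '{"dp":[[0,0.0015,0],[0,0.003,0],[0,0.0045,0],[0,0.006,0],[0,0.0075,0],[0,0.009,0]],"rotation":[[0,0,0],[0,0,0],[0,0,0],[0,0,0],[0,0,0],[0,0,0]]}' -; python3 st.py
```

```text
time: 21.92
tool_pos: [391.2, -262.1, 20.3]
tcp_rot: [-3.141, 0.0, 2.926]
contact_force: [1.0, -1.9, -5.6]
grip_width: 25.4
finger_force: 30.0
tcp [-114.6 -182.7] face y -120.7 F board [ 1.4 -1.6]
time: 22.68
tool_pos: [393.2, -253.6, 20.3]
tcp_rot: [-3.141, 0.001, 2.925]
contact_force: [0.5, -3.6, -5.4]
grip_width: 25.6
finger_force: 30.1
tcp [-114.5 -173.9] face y -111.9 F board [ 1.2 -3.4]
```

```bash
python3 -m pendant '{"dp":[[0,0.001,0],[0,0.002,0],[0,0.003,0],[0,0.004,0]],"rotation":[[0,0,0],[0,0,0],[0,0,0],[0,0,0]]}' - >/dev/null; python3 st.py
python3 -m pendant '{"dp":[[0,0.001,0],[0,0.002,0],[0,0.003,0]],"rotation":[[0,0,0],[0,0,0],[0,0,0]]}' ->/dev/null; python3 st.py
python3 -m pendant '{"dp":[[0,0.001,0],[0,0.002,0]],"rotation":[[0,0,0],[0,0,0]]}' ->/dev/null; python3 st.py
```

```text
tcp [-113.9 -170.4] face y -108.4 F board [ 3. -4.]
tcp [-114.5 -166.9] face y -104.9 F board [ 3.1 -3.8]
tcp [-114.2 -165.1] face y -103.1 F board [ 3.  -5.1]
```

```bash
for i in 1; do
python3 -m pendant '{"dp":[[0,0.001,0],[0,0.002,0],[0,0.003,0]],"rotation":[[0,0,0],[0,0,0],[0,0,0]]}' ->/dev/null; python3 st.py
python3 -m pendant '{"dp":[[0,0.001,0],[0,0.002,0]],"rotation":[[0,0,0],[0,0,0]]}' ->/dev/null; python3 st.py; done
python3 -m pendant '{"dp":[[0,0.001,0],[0,0.002,0]],"rotation":[[0,0,0],[0,0,0]]}' ->/dev/null; python3 st.py
```

```text
tcp [-115.4 -161.1] face y -99.1 F board [-0.1 -0.2]
tcp [-115.1 -159.4] face y -97.4 F board [0.3 0.2]
tcp [-114.8 -157.7] face y -95.7 F board [ 0.4 -0.1]
```

```bash
python3 -m pendant '{"dp":[[0,0.001,0],[0,0.002,0]],"rotation":[[0,0,0],[0,0,0]]}' ->/dev/null; python3 st.py
python3 -m pendant '{"dp":[[0,0.001,0],[0,0.002,0]],"rotation":[[0,0,0],[0,0,0]]}' ->/dev/null; python3 st.py
```

```text
tcp [-114.6 -155.8] face y -93.8 F board [ 0.6 -1.2]
tcp [-114.6 -154.5] face y -92.5 F board [-2.7 -7.6]
```

```bash
python3 -m pendant '{"dp":[[0,0.0004,0]],"rotation":[[0,0,0]]}' ->/dev/null; python3 st.py
python3 -m pendant '{"dp":[[0,0.0004,0]],"rotation":[[0,0,0]]}' ->/dev/null; python3 st.py
```

```text
tcp [-114.6 -154.5] face y -92.5 F board [-3.2 -8.8]
tcp [-114.7 -154.3] face y -92.3 F board [ -2.9 -10.4]
```

```bash
python3 -m pendant '{"dp":[[0,0.0004,0]],"rotation":[[0,0,0]]}' ->/dev/null; python3 st.py
```

```text
tcp [-114.8 -154.2] face y -92.2 F board [ -3.8 -11.1]
```

```bash
python3 -m pendant '{"dp":[[0,0.0005,0],[0,0.001,0]],"rotation":[[0,0,0],[0,0,0]]}' ->/dev/null; python3 st.py
python3 -m pendant '{"dp":[[0,0.0005,0],[0,0.001,0]],"rotation":[[0,0,0],[0,0,0]]}' ->/dev/null; python3 st.py
```

```text
tcp [-115.  -153.9] face y -91.9 F board [ -6.5 -16.6]
tcp [-115.2 -153.6] face y -91.6 F board [ -8.4 -20.5]
```

```bash
python3 -m pendant '{"dp":[[0,0.0005,0],[0,0.001,0],[0,0.001,0]],"rotation":[[0,0,0],[0,0,0],[0,0,0]]}' ->/dev/null; python3 st.py
python3 -m pendant '{"dp":[[0,-0.004,0],[0,-0.01,0],[0,-0.02,0],[0,-0.02,0]],"rotation":[[0,0,0],[0,0,0],[0,0,0],[0,0,0]]}' ->/dev/null; python3 st.py
```

```text
tcp [-115.5 -153.2] face y -91.2 F board [-10.9 -24.2]
tcp [-114.6 -170.1] face y -108.1 F board [-0.6  0.4]
```

```bash
python3 -m pendant '{"dp":[[0,0.007,0],[0,0.013,0],[0,0.015,0],[0,0.0165,0],[0,0.018,0],[0,0.019,0],[0,0.02,0],[0,0.02,0]],"rotation":[[0,0,0],[0,0,0],[0,0,0],[0,0,0],[0,0,0],[0,0,0],[0,0,0],[0,0,0]]}' ->/dev/null; python3 st.py
python3 -m pendant '{"dp":[[0,0.0005,0],[0,0.001,0],[0,0.001,0]],"rotation":[[0,0,0],[0,0,0],[0,0,0]]}' ->/dev/null; python3 st.py
python3 -m pendant '{"dp":[[0,-0.004,0],[0,-0.01,0],[0,-0.03,0],[0,-0.06,0],[0,-0.08,0],[0,-0.08,0]],"rotation":[[0,0,0],[0,0,0],[0,0,0],[0,0,0],[0,0,0],[0,0,0]]}' ->/dev/null; python3 st.py
```

```text
tcp [-116.  -153.1] face y -91.1 F board [-13.7 -25.8]
tcp [-116.5 -152.6] face y -90.6 F board [-17. -29.]
tcp [-114.5 -229.6] face y -167.6 F board [-0.1  0.4]
```

```bash
python3 -m pendant '{"dp":[[0,0,-0.02],[0,0,-0.06],[0,0,-0.11],[0,0,-0.16],[0,0,-0.2],[0,0,-0.22],[0,0,-0.22]],"rotation":[[0,0,0],[0,0,0],[0,0,0],[0,0,0],[0,0,0],[0,0,0],[0,0,0]]}' -
python3 - <<'E'
from h import *
plan([538.1,285.5,245],2.898)
E
```

```text
time: 29.92
tool_pos: [381.7, -306.3, 241.2]
tcp_rot: [-3.14, 0.002, 2.927]
contact_force: [0.0, 0.5, -6.5]
grip_width: 26.1
finger_force: 29.9
dp(m) [-0.0266  0.6115 -0.0044] rot [-0.0011  0.0021  0.0287]
```

```bash
python3 -m pendant '{"dp":[[-0.001,0.02,0],[-0.003,0.06,0],[-0.005,0.105,0],[-0.007,0.155,0],[-0.01,0.205,0],[-0.012,0.255,0],[-0.014,0.305,0],[-0.016,0.355,0]],"rotation":[[0,0,0],[0,0,0.004],[0,0,0.008],[0,0,0.012],[0,0,0.016],[0,0,0.02],[0,0,0.024],[0,0,0.028]]}' - >/dev/null
python3 -m pendant '{"dp":[[-0.003,0.05,0],[-0.006,0.1,0],[-0.008,0.15,0],[-0.009,0.195,0],[-0.01,0.23,0.005],[-0.011,0.25,0.02],[-0.011,0.257,0.04],[-0.011,0.257,0.06]],"rotation":[[0,0,0],[0,0,0],[0,0,0],[0,0,0],[0,0,0],[0,0,0],[0,0,0],[0,0,0]]}' -
python3 - <<'E'
from h import *
import pickle
plan([538.1,285.5,8],2.898)
c=cap('top');pickle.dump(c,open('top1.pkl','wb'));t=pickle.load(open('top0.pkl','rb'))
b=np.load('board.npz');o,th=b['o'],float(b['th']);Rb=np.array([[np.cos(th),-np.sin(th)],[np.sin(th),np.cos(th)]])
W=lambda x,y,z:[*(o+Rb@[x,y]),z]
for nm,im in(('before',t),('after',c)):
    g=cv2.cvtColor(im['bgr'],cv2.COLOR_BGR2GRAY).astype(np.float32)
    acc=0
    for y in range(-25,75,4):
        q=proj(im,[W(x,y,32) for x in range(-75,80,3)]).astype(np.float32)
        acc=acc+cv2.remap(g,q[:,0].reshape(-1,1),q[:,1].reshape(-1,1),1).ravel()
    print(nm,list(zip(range(-75,80,3),(acc/25).astype(int).tolist())))
    q=proj(im,[W(-47,y,32) for y in range(-190,60,6)]).astype(np.float32)
    print(list(zip(range(-190,60,6),cv2.remap(im['bgr'],q[:,0].reshape(-1,1),q[:,1].reshape(-1,1),1)[:,0,0].tolist())))
E
```

```text
time: 31.92
tool_pos: [544.2, 283.6, 177.3]
tcp_rot: [-3.14, -0.003, 2.898]
contact_force: [0.3, -1.3, -5.0]
grip_width: 25.9
finger_force: 29.9
dp(m) [0.0058 0.0008 0.1693] rot [-0.0021 -0.003   0.0005]
before [(-75, 91), (-72, 80), (-69, 76), (-66, 75), (-63, 75), (-60, 76), (-57, 77), (-54, 85), (-51, 108), (-48, 134), (-45, 165), (-42, 158), (-39, 139), (-36, 169), (-33, 173), (-30, 174), (-27, 171), (-24, 175), (-21, 173), (-18, 173), (-15, 172), (-12, 172), (-9, 168), (-6, 171), (-3, 172), (0, 171), (3, 173), (6, 170), (9, 168), (12, 128), (15, 142), (18, 170), (21, 174), (24, 173), (27, 172), (30, 175), (33, 173), (36, 173), (39, 172), (42, 172), (45, 169), (48, 172), (51, 171), (54, 172), (57, 172), (60, 170), (63, 132), (66, 77), (69, 83), (72, 84), (75, 91), (78, 94)]
[(-190, 108), (-184, 109), (-178, 112), (-172, 112), (-166, 111), (-160, 107), (-154, 106), (-148, 106), (-142, 107), (-136, 147), (-130, 145), (-124, 148), (-118, 149), (-112, 147), (-106, 148), (-100, 149), (-94, 149), (-88, 148), (-82, 149), (-76, 150), (-70, 151), (-64, 149), (-58, 150), (-52, 147), (-46, 
[... 578 characters left out ...]
80), (27, 176), (30, 178), (33, 179), (36, 177), (39, 177), (42, 178), (45, 174), (48, 174), (51, 177), (54, 176), (57, 176), (60, 175), (63, 166), (66, 107), (69, 87), (72, 87), (75, 94), (78, 97)]
[(-190, 112), (-184, 112), (-178, 114), (-172, 115), (-166, 114), (-160, 110), (-154, 108), (-148, 107), (-142, 107), (-136, 153), (-130, 151), (-124, 151), (-118, 152), (-112, 153), (-106, 151), (-100, 153), (-94, 123), (-88, 128), (-82, 126), (-76, 127), (-70, 129), (-64, 128), (-58, 128), (-52, 130), (-46, 128), (-40, 131), (-34, 129), (-28, 130), (-22, 132), (-16, 131), (-10, 129), (-4, 132), (2, 127), (8, 133), (14, 105), (20, 103), (26, 96), (32, 62), (38, 78), (44, 65), (50, 60), (56, 57)]
```

The images show both joints closed and the wedge butt at about y = −94. Next I lay the mallet down.

```bash
python3 -m pendant '{"dp":[[0.006,0.001,0.04],[0.006,0.001,0.09],[0.006,0.001,0.13],[0.006,0.001,0.155],[0.006,0.001,0.165],[0.006,0.001,0.169],[0.006,0.001,0.171],[0.006,0.001,0.171]],"rotation":[[0,0.003,0],[0,0.003,0],[0,0.003,0],[0,0.003,0],[0,0.003,0],[0,0.003,0],[0,0.003,0],[0,0.003,0]]}' -
python3 -m pendant '{"dp":[[0,0,0.0005],[0,0,0.001],[0,0,0.001]],"rotation":[[0,0,0],[0,0,0],[0,0,0]]}' -
```

```text
time: 32.98
tool_pos: [540.5, 285.8, 10.1]
tcp_rot: [3.141, -0.002, 2.898]
contact_force: [0.0, -0.3, -5.1]
grip_width: 26.3
finger_force: 29.9
time: 33.35
tool_pos: [540.0, 285.6, 8.3]
tcp_rot: [-3.142, -0.003, 2.898]
contact_force: [-0.3, -0.8, -4.9]
grip_width: 26.0
finger_force: 29.9
```

```bash
python3 -m pendant '{"dp":[[0,0,0.001],[0,0,0.002],[0,0,0.002]],"rotation":[[0,0,0],[0,0,0],[0,0,0]]}' - 
python3 -m pendant '{"dp":[[0,0,0.001],[0,0,0.0015],[0,0,0.0015]],"rotation":[[0,0,0],[0,0,0],[0,0,0]]}' -|grep force
```

```text
time: 33.72
tool_pos: [539.9, 285.6, 6.0]
tcp_rot: [-3.141, -0.003, 2.898]
contact_force: [0.4, 0.0, -4.9]
grip_width: 25.9
finger_force: 29.9
contact_force: [-2.3, -0.6, 0.6]
finger_force: 29.9
```

Touchdown confirmed by the force reading. I'll release, rise clear and check.

```bash
python3 -m pendant '{"dp":[[0,0,0],[0,0,0],[0,0,0],[0,0,-0.015],[0,0,-0.05],[0,0,-0.1],[0,0,-0.16],[0,0,-0.22]],"rotation":[[0,0,0],[0,0,0],[0,0,0],[0,0,0],[0,0,0],[0,0,0],[0,0,0],[0,0,0]]}' 0.06
python3 -m pendant '{"dp":[[0,0,-0.03],[0,0,-0.03],[0,0,-0.03],[0,0,-0.03]],"rotation":[[0,0,0],[0,0,0],[0,0,0],[0,0,0]]}' -
python3 - <<'E'
from h import *
import pickle
c=cap('wrist');w7=pickle.load(open('w7.pkl','rb'))
# mallet handle on desk: compare brightness profile with the pre-grasp picture at same world points
for nm,im in(('pre',w7),('now',c)):
    g=cv2.cvtColor(im['bgr'],cv2.COLOR_BGR2GRAY).astype(np.float32)
    for xm in(420,):
        q=proj(im,[[xm,y,34] for y in range(280,350,4)]).astype(np.float32);print(nm,cv2.remap(g,q[:,0].reshape(-1,1),q[:,1].reshape(-1,1),1).ravel().astype(int).tolist())
t=cap('top');b=np.load('board.npz');o,th=b['o'],float(b['th']);Rb=np.array([[np.cos(th),-np.sin(th)],[np.sin(th),np.cos(th)]])
q=proj(t,[[*(o+Rb@[-47,y]),32] for y in range(-118,-70,6)]).astype(np.float32);print(cv2.remap(t['bgr'],q[:,0].reshape(-1,1),q[:,1].reshape(-1,1),1)[:,0,0].tolist(),get_obs()['time'])
E
```

```text
time: 35.1
tool_pos: [540.4, 285.4, 227.8]
tcp_rot: [3.141, -0.002, 2.898]
contact_force: [0.4, 0.3, -0.2]
grip_width: 59.9
finger_force: 0.0
time: 35.6
tool_pos: [540.1, 285.2, 253.0]
tcp_rot: [-3.14, -0.006, 2.898]
contact_force: [0.7, -0.4, 0.4]
grip_width: 60.2
finger_force: 0.0
pre [69, 72, 70, 69, 73, 72, 79, 130, 138, 137, 139, 123, 131, 150, 156, 153, 151, 146]
now [67, 72, 69, 68, 71, 78, 63, 117, 140, 142, 140, 138, 103, 147, 150, 150, 151, 146]
[151, 152, 153, 153, 124, 130, 129, 129] 35.7
```

The mallet lies flat in its old place and the wedge still sits where it jammed, so I'm handing in.

```bash
python3 -c "
from plant import workorder
print(workorder.close_job())"
```

```text
the job is handed in; nothing more can be done
None
```

The job is handed in: I drove the wedge with slow mallet pushes of up to about 34 N until it jammed with its butt about 46 mm outside the mouth; the top camera shows both joints closed, and the mallet is back flat in its original spot (its press on the strip by itself I could not measure, and no verdict came back).

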